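# Put the rim turntable's drive box into third

## Task

The gearstick of the blue drive box stands somewhere on the left-hand side of its H-shaped gate; put the drive into third. Pushing the stick with your fingertips only, never gripping it or forcing it, bring it to the neutral cross lane, push it across to the right-hand side and then forward, fully home in the third slot (the far right one, marked with three dots), without dipping into the fourth slot behind it. Leave everything else on the bench where it stands, and finish clear of the stick.

Things in the scene. Friction and masses are not known exactly. Their poses are not given: they have to be found in the camera images.
- selector: Blue drive box, fixed to the bench, turned up to 0.4 rad: dark foot 190 (x) x 170 (y) mm, case 142 x 136 mm, topped by a 124 x 124 mm aluminium gate plate, its upper face 100 mm above the bench. Origin: centre of the underside. +x is the box's forward (away from the robot), +y its left, z up.
- gate (a point): Middle of the H-shaped opening, on the plate's upper face (axes as the box). The opening is 17 mm wide: a left lane at y = +20 mm and a right lane at y = -20 mm run along x, joined by the neutral cross lane along x = 0 (lips rounded). The plate blocks the stick elsewhere. Black 7 mm dots number the slots: 1 front left, 2 rear left, 3 front right, 4 rear right.
- pivot (a point): The point the gearstick tilts about, inside the box, 30 mm above the bench. With a = select, b = shift the knob's centre in the box's frame is x = 170 sin b, y = -170 sin a cos b, z = 30 + 170 cos a cos b (mm).
- gearstick: Gearstick: 10 mm steel rod with a smooth black round-ended knob 32 mm across, 44 mm long. Origin: centre of the knob; z up along the stick. It cannot be pulled off. Friction holds it where it is left (no spring, no click); about 2 to 5 N at the knob moves it; the end stops are rigid. More than 34 N between fingers and stick counts as gripping or forcing.
- select (a joint): Sideways tilt of the gearstick in rad: 0 upright, + to the box's right, - to its left. The left lane is at -0.29, the right lane at +0.29, with about 0.05 play either side. It starts in the left lane.
- shift (a joint): Fore-and-aft tilt of the gearstick in rad: 0 is the neutral cross lane (about 0.05 play either side), + forward (to the box's +x), - backward. A slot's end stop is reached at about +0.305 in front and -0.305 behind. It starts anywhere from slot 2 to slot 1.
- gauge_pin_a: Loose bystander: standing bright steel gauge pin, 26 mm foot, 66 mm tall, beside the box's left side. Origin at the centre of its underside.
- gauge_pin_b: Loose bystander: like the other pin but black, beside the box's right side.
- spacer_ring: Loose bystander: brass ring 48 mm across, 22 mm tall, lying by the box's right side. Origin at the centre of its underside.
- wheel_hub: Loose bystander: standing dark bicycle hub, 56 mm across, 98 mm tall. Origin at the centre of its underside.
- oil_bottle: Loose bystander: small white bottle with a red cap, 40 mm across, 110 mm tall. Origin at the centre of its underside.
- wrench: Loose bystander: steel wrench, 160 mm long, lying across, beyond the box.
- screwdriver: Loose bystander: screwdriver, 180 mm long, lying to the right of the box.

How it is judged:
By the outcome, as a careful person would: the job done as asked, in the order asked, and still so for the second after the job is handed in, with the robot touching nothing.
It also fails if it takes over 56 s, if anything falls off the work surface, if the arm or the gripper's body presses on something with over 40 N, if the wrist force passes 120 N, or if a joint passes its speed limit or range.

## Robot

A 6-joint arm with a two-finger parallel gripper is mounted at the origin on the work surface. World frame = base frame: x ahead of the robot, y to its left, z up, the work surface at z = 0. Lengths are in m, angles in rad, forces in N, time in s.
With the tool pointing down it reaches from about 0.375 to 0.975 m from the base axis. Payload 3.8 kg.
Tool frame: the origin (TCP) lies on the centre line of the jaws, within the pads' length; the fingertips stand 14 mm ahead of it and the grasp point (between the pads) lies 5 mm behind it; z points along the fingers, x is the direction in which the jaws open and shut, and the axes are right-handed (so a half turn about z gives the same grasp; the last joint's range is limited). The gripper opens to 85 mm and grips with 20 to 120 N. Pads are 22 mm wide; open, the fingers measure 114 mm over their backs; the gripper's body (76 mm by 85 mm) begins 54 mm behind the grasp point. The pads swing forward as they close: fully open they stand 13 mm farther back than shut.
Start: joints at [-1.253, 0.264, 1.604, -0, 1.274, -0.037], TCP at [0.234, -0.633, 0.245] pointing down, gripper open.
Joint ranges: [-2.63, 2.63], [-0.94, 2.18], [0.31, 2.57], [-1.31, 4.45], [0, 2.66], [-2.55, 2.55]. Speed limits (rad/s): [2.57, 2.57, 3.14, 3.14, 3.14, 3.14].

## Interface

Orientations are given as a rotation vector (axis times angle).
In Python, from workcell import bot gives the robot as it stands. The module is installed in compiled form; this text tells all that it offers.
- The arm moves only by the tool arm_command, never from a script. Its argument "steps" is one flat list of numbers, 7 for each row, row after row: the shift along the tool's x, y, z in units of 30 mm (1.0 is 30 mm), then the turn, a rotation vector about the tool's x, y, z in units of 6 degrees (1.0 is 6 degrees), then the opening, from 0 (shut) to 1 (fully open). In form: [tx, ty, tz, ax, ay, az, fingers, tx, ty, tz, ax, ay, az, fingers, ...]. A call has 1 to 10 rows; each row shifts and turns the commanded pose from where the row before left it, along the tool's axes as they then stand; what a row does not reach is not made up. A row lasts 1/8 s, in which the tool goes at most 62.5 mm and 10.7 degrees, less where a joint would pass 70% of its speed; a pose out of reach is approached as far as the arm can. A call is refused whole if a number of a shift passes 1 or a number of a turn 1, either way. A call with a gripper value outside its range is refused whole. The fingers move at their own pace and stop on an object; "squeeze" is the grip in N (left out, the last holds). Time passes only in rows, so rows that do not move let the fingers close. It gives the time, the measured TCP pose, the force and the opening at its end, in the units of the state.
- bot.read_state(): the state, without advancing time (a new reading comes with each control period).
- bot.read_camera(name): name is "side" or "top" or "wrist"; returns a dict with "img" (384x512x3 uint8, red, green, blue), "camera_matrix" (3x3 intrinsics, pixels), "pose" (4x4, takes a point from camera to world coordinates); the wrist camera has in their place "T_tool_cam" (4x4, takes a point from camera to tool coordinates, whose origin is the TCP and whose axes are the tool frame's). Camera axes: x right, y down, z forward; pixel columns grow to the right and rows downward; lengths in m; the calibration is good to about 2 mm. A picture is of the moment at which its call begins: read the wrist's pose just before it. There is no depth.
- bot.finish_job(): hands the job in, once; it reports no verdict.
The state is a dict: "time": time; "q": joint angles; "joint_vel": joint speeds; "joint_torque": joint torques, N m; "tool_pos": TCP position; "tcp_rot": TCP orientation; "wrist_force": force on the tool from outside, world axes, zero at the start; "torque": the same for the moment, N m; "width": opening from 0.0 (shut) to 1.0 (fully open).
Only numpy, scipy, OpenCV 4.12 (cv2) and the standard library are available. Lean on these libraries where they do the work, as an engineer would, in place of code of your own. Each camera call takes 0.05 s, during which the arm holds its last target.

## Working session

There is one attempt and no reset: what is moved stays moved. The work goes in short steps, Python scripts to look and compute and a tool call to move; the robot and the scene stay as the last step left them, time stands still between calls to the robot, and variables do not carry over. Pictures are saved under pics/ and viewed, and the job is handed in when it is done.

Besides the shell and the picture viewer there is one more tool, called by a JSON object that holds its "method" and its "body". arm_command: Moves the arm, as the interface text tells. Its arguments: {"type":"object","properties":{"steps":{"type":"array","items":{"type":"number"}},"squeeze":{"type":"number"}},"required":["steps"]}

```bash
mkdir -p pics
python3 - <<'E'
from workcell import bot
import cv2,numpy as np
s=bot.read_state();print(s)
for n in ["side","top","wrist"]:
    c=bot.read_camera(n);cv2.imwrite(f"pics/{n}0.png",cv2.cvtColor(c["img"],cv2.COLOR_RGB2BGR))
    np.savez(f"{n}0.npz",**c)
    print(n,c["camera_matrix"].tolist(),[ (k,np.round(c[k],4).tolist()) for k in c if k in("pose","T_tool_cam")])
E
```

```text
{'time': 0.0, 'q': array([-1.25290836e+00,  2.64744718e-01,  1.60539248e+00,  1.41656816e-05,
        1.27369260e+00, -3.68804457e-02]), 'joint_vel': array([-0.00174677, -0.0010055 , -0.00146028, -0.00034569,  0.00025304,
       -0.00058951]), 'joint_torque': array([-1.05688399e-03, -5.15114307e+01, -3.67317259e+01, -1.94145014e-04,
        1.29094213e-02, -7.57029596e-06]), 'tool_pos': array([ 0.23427091, -0.63228889,  0.24395769]), 'tcp_rot': array([-2.57745201,  1.79382888,  0.00279435]), 'wrist_force': array([-0.16808949, -0.44665647,  0.48723241]), 'torque': array([ 0.00683488,  0.04588069, -0.01346679]), 'width': 0.9988136164337178}
side [[415.0230667287613, 0.0, 259.3267493278039], [0.0, 415.0230667287613, 193.3144967944179], [0.0, 0.0, 1.0]] [('pose', [[-0.692, -0.5276, 0.4927, -0.0697], [-0.7215, 0.4845, -0.4946, 0.5676], [0.0222, -0.6977, -0.716, 0.9972], [0.0, 0.0, 0.0, 1.0]])]
top [[489.6029752405016, 0.0, 254.12620543624575], [0.0, 489.6029752405016, 194.03345724181167], [0.0, 0.0, 1.0]] [('pose', [[0.0156, -0.9946, 0.1026, 0.396], [-0.9997, -0.0174, -0.0165, -0.0199], [0.0182, -0.1023, -0.9946, 1.4512], [0.0, 0.0, 0.0, 1.0]])]
wrist [[269.24901096014486, 0.0, 251.62196061611925], [0.0, 269.24901096014486, 193.5579458254535], [0.0, 0.0, 1.0]] [('T_tool_cam', [[1.0, 0.0007, -0.001, -0.0009], [-0.0004, 0.966, 0.2584, -0.066], [0.0011, -0.2584, 0.966, -0.1281], [0.0, 0.0, 0.0, 1.0]])]
```

View pics/side0.png

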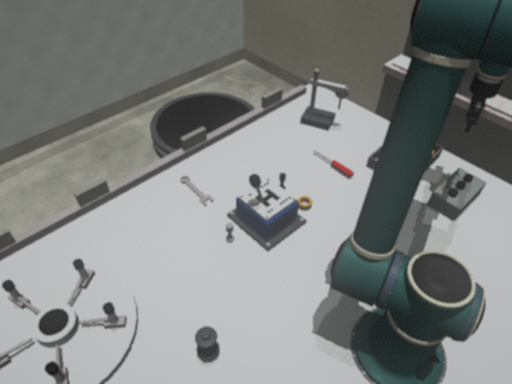

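View pics/top0.png

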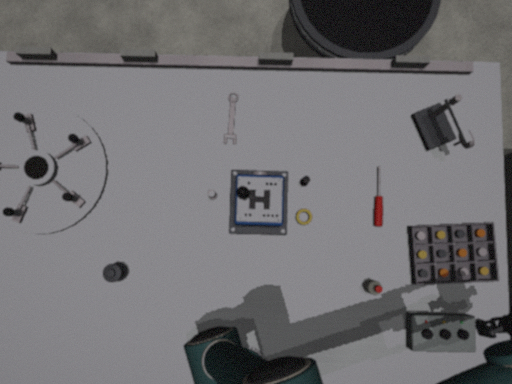

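The side view shows the box near (267,210) with the knob at (255,181). In the top view the box is at (259,201), with the knob at (243,192) toward slot 1. I'll zoom in and measure.

Run:
```python
import cv2,numpy as np
a=cv2.imread("pics/top0.png")[150:250,190:330];b=cv2.imread("pics/side0.png")[160:250,210:330]
cv2.imwrite("pics/topz.png",cv2.resize(a,None,fx=5.5,fy=5.5,interpolation=cv2.INTER_CUBIC))
cv2.imwrite("pics/sidez.png",cv2.resize(b,None,fx=6,fy=6,interpolation=cv2.INTER_CUBIC))
```

```text
(no output)
```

View pics/topz.png

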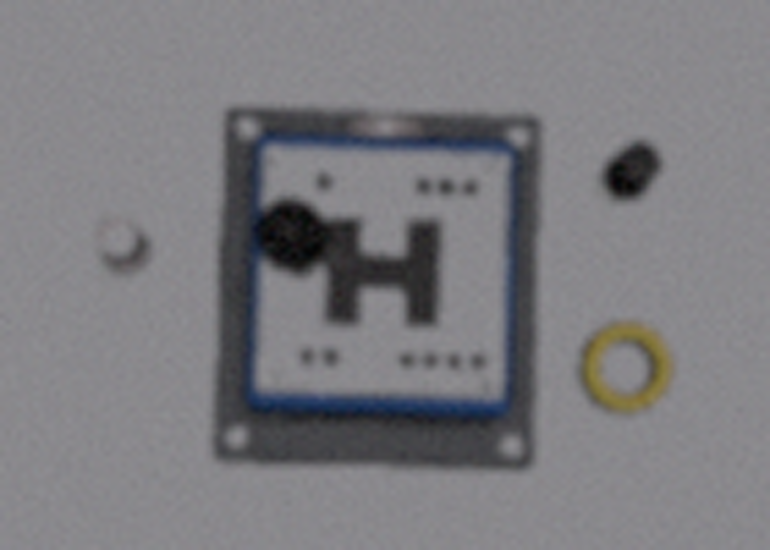

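View pics/sidez.png

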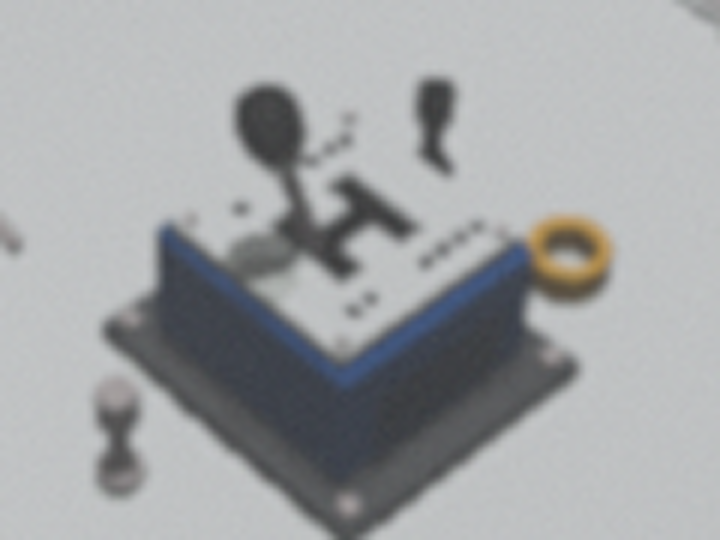

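```bash
cat > h.py <<'E'
import numpy as np,cv2
def load(n): 
    d=np.load(n); return {k:d[k] for k in d}
def ray(c,px,T=None):
    T=c["pose"] if T is None else T
    K=c["camera_matrix"]; d=np.linalg.solve(K,[px[0],px[1],1.]); return T[:3,3],T[:3,:3]@d
def onz(c,px,z,T=None):
    o,d=ray(c,px,T); return o+d*(z-o[2])/d[2]
def tri(r):
    A=0;b=0
    for o,d in r:
        d=d/np.linalg.norm(d);P=np.eye(3)-np.outer(d,d);A=A+P;b=b+P@o
    return np.linalg.solve(A,b)
def proj(c,p,T=None):
    T=c["pose"] if T is None else T
    q=np.linalg.inv(T)@np.append(p,1);q=c["camera_matrix"]@q[:3];return q[:2]/q[2]
E
python3 - <<'E'
from h import *
t=load("top0.npz");s=load("side0.npz")
zt=lambda u,v:((u+.5)/5.5-.5+190,(v+.5)/5.5-.5+150)
zs=lambda u,v:((u+.5)/6-.5+210,(v+.5)/6-.5+160)
sc=[onz(t,zt(*p),.012) for p in [(246,127),(520,135),(236,436),(512,446)]]
c=np.mean(sc,0);print("foot c",c); 
print("yaw",[np.arctan2(v[1],v[0]) for v in (sc[0]-sc[2],sc[1]-sc[3])],[np.arctan2(-v[0],v[1]) for v in (sc[0]-sc[1],sc[2]-sc[3])])
dots={'1':(324,181),'3':(447,187),'2':(319,357),'4':(443,361)}
for k,v in dots.items(): print(k,onz(t,zt(*v),.1))
sd={'1':(240,208),'3':(330,145),'2':(362,305),'4':(452,247)}
for k,v in sd.items(): print('side',k,onz(s,zs(*v),.1))
hc=[(326,217),(360,219),(410,219),(441,221),(325,322),(357,324),(406,324),(437,326)]
print("Hc",np.mean([onz(t,zt(*v),.1) for v in hc],0))
# knob
kt=zt(291,236);ks=zs(270,126)
k=tri([ray(t,kt),ray(s,ks)]);print("knob",k,proj(t,k)-kt,proj(s,k)-ks)
E
```

```text
foot c [ 0.52280148 -0.05673396  0.012     ]
yaw [np.float64(-0.012238795538076476), np.float64(-0.01613785017262833)] [np.float64(-0.011175068805904501), np.float64(-0.019944747899456872)]
1 [ 0.56739198 -0.02607229  0.1       ]
3 [ 0.56544993 -0.08834233  0.1       ]
2 [ 0.47828357 -0.02505977  0.1       ]
4 [ 0.47731518 -0.08740054  0.1       ]
side 1 [ 0.56466698 -0.0278454   0.1       ]
side 3 [ 0.56644422 -0.09271245  0.1       ]
side 2 [ 0.47677643 -0.02683395  0.1       ]
side 4 [ 0.47389559 -0.08687725  0.1       ]
Hc [ 0.52201085 -0.05646114  0.1       ]
knob [ 0.52845166 -0.01122625  0.1939769 ] [0.24068908 0.2865825 ] [-0.34356033 -0.04747408]
```

View pics/wrist0.png

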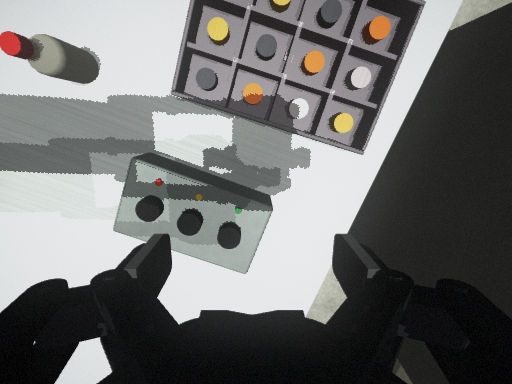

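{"method": "arm_command", "body": {"steps": [-0.5,-0.5,-0.4,0,0,0,0,-1,-1,-0.4,0,0,0,0,-1,-1,-0.4,0,0,0,0,-1,-1,-0.4,0,0,0,0,-1,-1,-0.4,0,0,0,0,-1,-1,-0.4,0,0,0,0,-1,-1,-0.4,0,0,0,0,-1,-1,-0.4,0,0,0,0,-1,-1,-0.4,0,0,0,0,-1,-1,-0.3,0,0,0,0]}}

```text
time: 1.4
tool_pos: [0.403, -0.2644, 0.3637]
tcp_rot: [-2.579, 1.794, -0.003]
wrist_force: [-0.0, -0.2, 0.3]
width: 0.0
```

{"method": "arm_command", "body": {"steps": [-1,-1,0,0,0,0,0,-1,-1,0,0,0,0,0,-1,-1,0,0,0,0,0,-1,-1,0,0,0,0,0,-1,-1,0,0,0,0,0,-1,-1,0,0,0,0,0,-0.9,-0.8,0,0,0,0,0,0,0,0,0,0,-1,0,0,0,0,0,0,-1,0,0,0,0,0,0,-1,0]}}

```text
time: 2.65
tool_pos: [0.5213, -0.0006, 0.3629]
tcp_rot: [-2.83, 1.362, -0.0]
wrist_force: [-0.6, -0.7, 0.5]
width: 0.003
```

{"method": "arm_command", "body": {"steps": [0,0,0,0,0,-1,0,0,0,0,0,0,-1,0,0,0,0,0,0,-1,0,0,0,0,0,0,-1,0,0,0,0,0,0,-1,0,0,0,0,0,0,-1,0,0,0,0,0,0,-1,0,0,0,0,0,0,-1,0,0,0,0,0,0,-0.5,0,0,0,0,0,0,0,0]}}

```text
time: 3.9
tool_pos: [0.5215, -0.001, 0.3629]
tcp_rot: [-3.141, 0.018, -0.001]
wrist_force: [-0.1, 0.1, 0.3]
width: 0.001
```

```bash
cat > snap.py <<'E'
import sys
from workcell import bot
from h import *
from scipy.spatial.transform import Rotation as R
tag=sys.argv[1]
s=bot.read_state()
Tt=np.eye(4);Tt[:3,3]=s["tool_pos"];Tt[:3,:3]=R.from_rotvec(s["tcp_rot"]).as_matrix()
print("t",s["time"],"p",np.round(s["tool_pos"],4),"x",np.round(Tt[:3,0],3),"z",np.round(Tt[:3,2],3),"F",np.round(s["wrist_force"],2),"w",s["width"],"q",np.round(s["q"],2))
for n in sys.argv[2:]:
    c=bot.read_camera(n)
    if n=="wrist": c["pose"]=Tt@c["T_tool_cam"]
    np.savez(f"{n}{tag}.npz",**c)
    im=cv2.cvtColor(c["img"],cv2.COLOR_RGB2BGR)
    if n=="side": im=cv2.resize(im[130:260,190:350],None,fx=4.5,fy=4.5,interpolation=cv2.INTER_CUBIC)
    if n=="top": im=cv2.resize(im[140:260,180:340],None,fx=4.5,fy=4.5,interpolation=cv2.INTER_CUBIC)
    cv2.imwrite(f"pics/{n}{tag}.png",im)
E
python3 snap.py 1 wrist
```

```text
t 3.9 p [ 0.5215 -0.001   0.3629] x [ 1.    -0.012  0.001] z [ 0.001  0.    -1.   ] F [-0.09  0.09  0.28] w 0.001206634825925441 q [-0.05 -0.08  1.77  0.    1.46 -0.04]
```

View pics/wrist1.png

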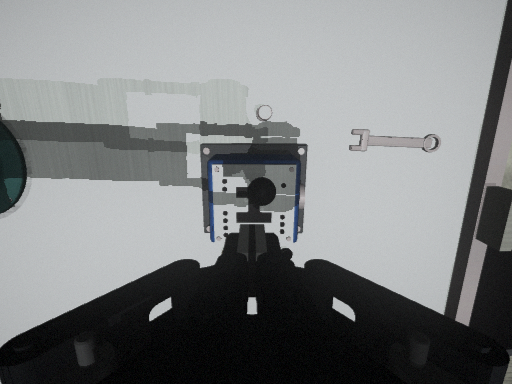

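Run:
```python
import cv2
a=cv2.imread("pics/wrist1.png")[135:265,190:320]
cv2.imwrite("pics/w1z.png",cv2.resize(a,None,fx=4.5,fy=4.5,interpolation=cv2.INTER_CUBIC))
```

```text
(no output)
```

View pics/w1z.png

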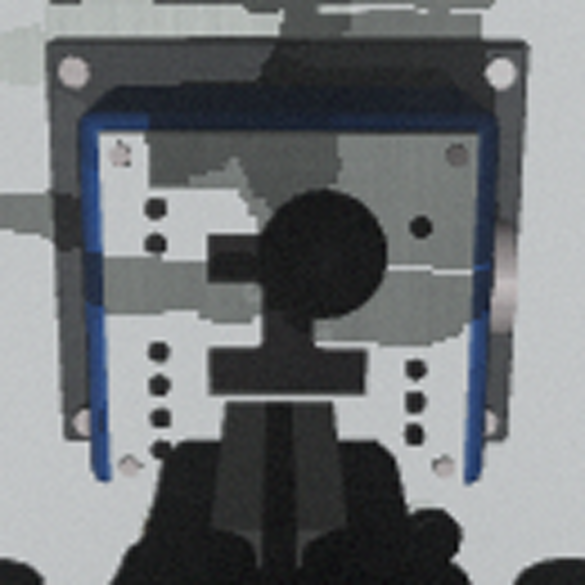

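Run:
```python
from h import *
w=load("wrist1.npz");t=load("top0.npz");s=load("side0.npz")
z=lambda u,v:((u+.5)/4.5-.5+190,(v+.5)/4.5-.5+135)
P={k:onz(w,z(*v),.1) for k,v in {'1':(421,227),'2':(156,225.5),'3':(415,401),'4':(159,401)}.items()}
for k in P:print(k,P[k])
g=np.mean(list(P.values()),0);print("gate",g)
for a,b in('12','34'):
  v=P[a]-P[b];print(np.arctan2(v[1],v[0]))
print([onz(w,z(*v),.1) for v in [(209,372),(367,372)]])
zt=lambda u,v:((u+.5)/5.5-.5+190,(v+.5)/5.5-.5+150)
zs=lambda u,v:((u+.5)/6-.5+210,(v+.5)/6-.5+160)
kw=z(322,254)
k=tri([ray(t,zt(291,236)),ray(s,zs(270,126)),ray(w,kw)])
print("knob",k,proj(w,k)-kw, onz(w,kw,.192),onz(t,zt(291,236),.192))
```

```text
1 [ 0.56872878 -0.02622226  0.1       ]
2 [ 0.48098067 -0.02471125  0.1       ]
3 [ 0.56781825 -0.0876878   0.1       ]
4 [ 0.47969244 -0.08667767  0.1       ]
gate [ 0.52430504 -0.05632475  0.1       ]
-0.01721815159406788
-0.011461864345817193
[array([ 0.49718067, -0.07629865,  0.1       ]), array([ 0.55121614, -0.07691755,  0.1       ])]
knob [ 0.53045353 -0.01177281  0.19188939] [-2.03869971  0.24962964] [ 0.5327893  -0.01147549  0.192     ] [ 0.52939393 -0.01057716  0.192     ]
```

{"method": "arm_command", "body": {"steps": [0,0,0.2,0,0,-1,0,0,0,0.2,0,0,-1,0,0,0,0.2,0,0,-1,0,0,0,0.2,0,0,-1,0,0,0,0.2,0,0,-1,0,0,0,0.2,0,0,-1,0,0,0,0.2,0,0,-1,0,0,0,0.2,0,0,-1,0,0,0,0,0,0,-1,0,0,0,0,0,0,-1,0]}}

```text
time: 5.2
tool_pos: [0.5218, -0.0014, 0.3144]
tcp_rot: [-2.728, -1.558, 0.0]
wrist_force: [0.5, -0.2, -0.1]
width: -0.003
```

{"method": "arm_command", "body": {"steps": [0,0,0,0,0,-1,0,0,0,0,0,0,-1,0,0,0,0,0,0,-1,0,0,0,0,0,0,-1,0,0,0,0,0,0,-1,0,-0.2,0.85,0,0,0,0,0,-0.15,0.85,0,0,0,0,0,0,0,0,0,0,0,0]}}

```text
time: 6.2
tool_pos: [0.5737, -0.0128, 0.3141]
tcp_rot: [-2.235, -2.207, 0.0]
wrist_force: [-1.3, 0.5, -0.8]
width: 0.002
```

```bash
python3 snap.py 2 wrist
```

```text
t 6.2 p [ 0.5737 -0.0128  0.3141] x [0.013 1.    0.   ] z [-0.  0. -1.] F [-1.31  0.5  -0.84] w 0.0018697561061647308 q [-0.07  0.04  1.74  0.    1.37 -1.62]
```

View pics/wrist2.png

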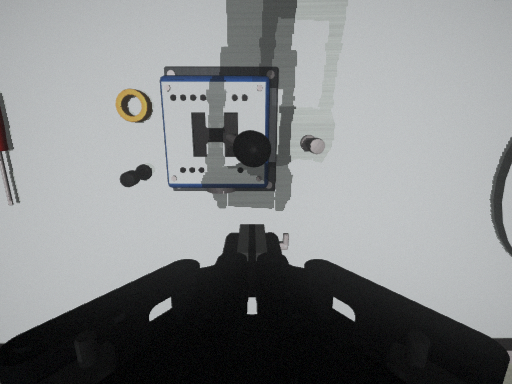

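Run:
```python
from h import *
w=load("wrist2.npz")
print(onz(w,(252,148),.192),onz(w,(215,135),.1))
```

```text
[ 0.53227494 -0.01053035  0.192     ] [ 0.52428621 -0.05621033  0.1       ]
```

{"method": "arm_command", "body": {"steps": [0,0,1,0,0,0,0,0,0,1,0,0,0,0,0,0,1,0,0,0,0,0,0,0.9,0,0,0,0,0,0,0,0,0,0,0,0,0,0,0,0,0,0]}}

```text
time: 7.0
tool_pos: [0.5732, -0.0127, 0.1986]
tcp_rot: [2.234, 2.208, 0.001]
wrist_force: [0.5, 1.0, 0.5]
width: -0.0
```

```bash
python3 snap.py 3 wrist side
```

```text
t 7.0 p [ 0.5732 -0.0127  0.1986] x [ 0.012  1.    -0.   ] z [ 0.001 -0.    -1.   ] F [0.45 1.03 0.55] w -0.00028287060769805486 q [-0.07  0.11  1.88  0.    1.16 -1.62]
```

View pics/wrist3.png

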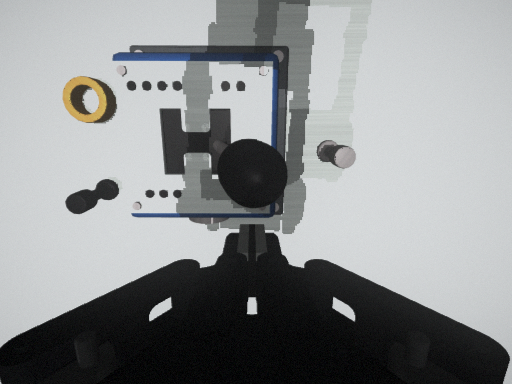

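View pics/side3.png

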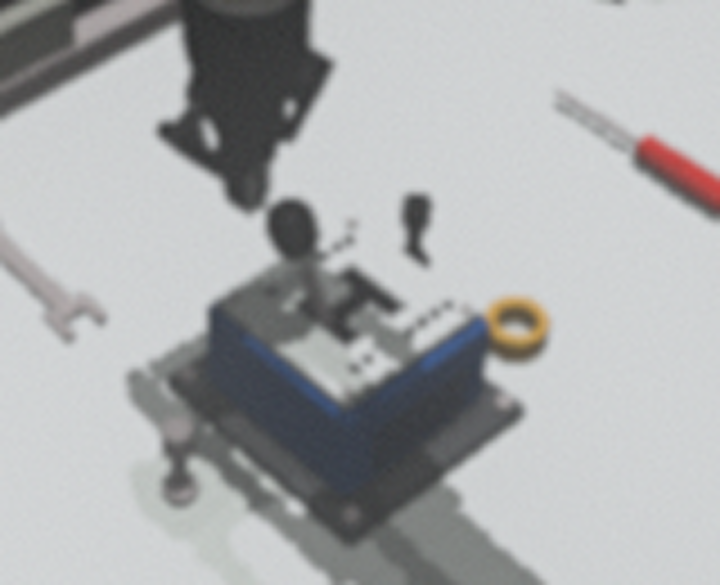

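{"method": "arm_command", "body": {"steps": [0,-0.15,0.25,0,0,0,0,0,-0.1,0,0,0,0,0,0,-0.1,0,0,0,0,0,0,-0.1,0,0,0,0,0,0,-0.1,0,0,0,0,0,0,0,0,0,0,0,0]}}

```text
time: 7.85
tool_pos: [0.557, -0.0126, 0.1902]
tcp_rot: [2.234, 2.207, 0.002]
wrist_force: [1.5, -0.8, -0.5]
width: -0.001
```

```bash
python3 snap.py 4 wrist side
```

```text
t 7.85 p [ 0.557  -0.0126  0.1902] x [ 0.012  1.    -0.   ] z [ 0.002 -0.    -1.   ] F [ 1.47 -0.79 -0.46] w -0.0007454296243963965 q [-0.07  0.08  1.92  0.    1.14 -1.63]
```

View pics/wrist4.png

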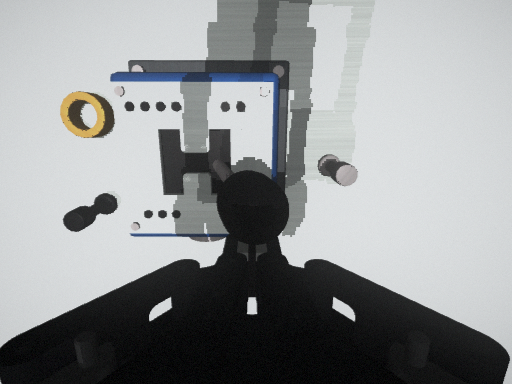

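View pics/side4.png

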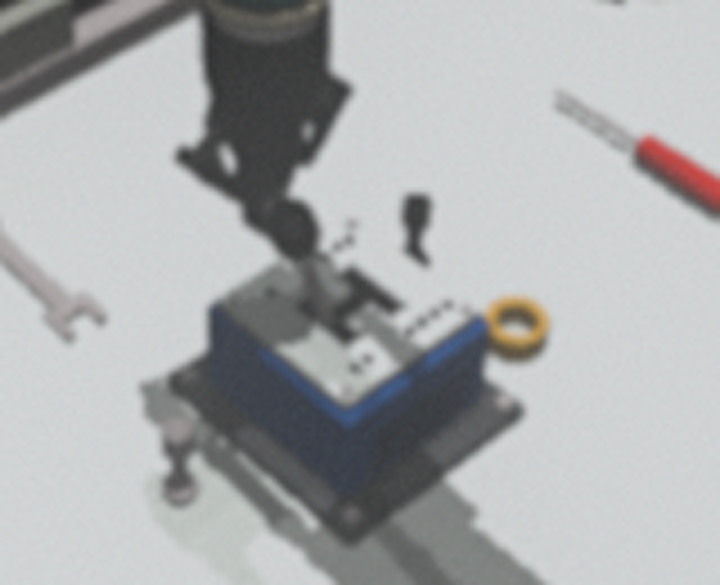

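{"method": "arm_command", "body": {"steps": [0,-0.06,0,0,0,0,0,0,-0.06,0,0,0,0,0,0,-0.06,0,0,0,0,0,0,0,0,0,0,0,0,0,0.5,0,0,0,0,0,0,0.5,-0.5,0,0,0,0,0,0,-1,0,0,0,0,0,0,-1,0,0,0,0,0,0,-1,0,0,0,0,0,0,0,0,0,0,0]}}

```text
time: 9.2
tool_pos: [0.583, -0.0131, 0.2975]
tcp_rot: [2.232, 2.206, 0.004]
wrist_force: [0.5, -0.0, 0.0]
width: -0.002
```

```bash
python3 snap.py 5 wrist
python3 - <<'E'
import cv2
a=cv2.imread("pics/wrist5.png")[40:200,140:300]
cv2.imwrite("pics/w5z.png",cv2.resize(a,None,fx=3.5,fy=3.5,interpolation=cv2.INTER_CUBIC))
E
```

```text
t 9.2 p [ 0.583  -0.0131  0.2975] x [ 0.012  1.    -0.   ] z [ 0.004 -0.    -1.   ] F [ 0.52 -0.03  0.  ] w -0.0021657982650988 q [-0.07  0.06  1.74 -0.    1.33 -1.62]
```

View pics/w5z.png

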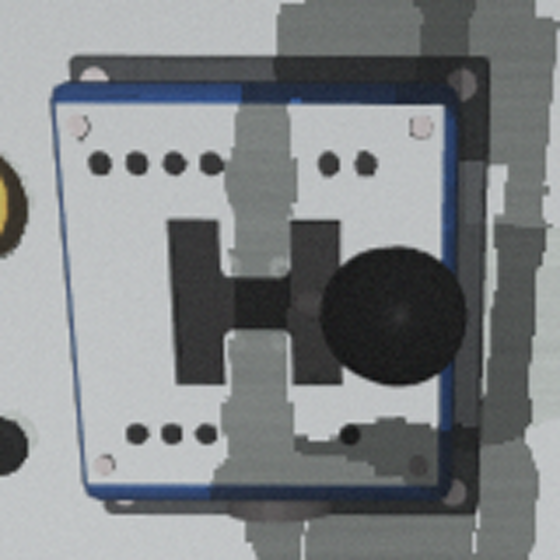

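Run:
```python
from h import *
w=load("wrist5.npz")
z=lambda u,v:((u+.5)/3.5-.5+140,(v+.5)/3.5-.5+40)
k=onz(w,z(394,315),.192);print("knob",k)
P=[onz(w,z(*v),.1) for v in [(349,434),(347,163),(171,434),(155,163)]]
g=np.mean(P,0);print("gate",g, "cross", onz(w,z(261,304),.1))
y=-.0145;R=np.array([[np.cos(y),np.sin(y)],[-np.sin(y),np.cos(y)]])
print("box", R@(k-g)[:2])
```

```text
knob [ 0.52516258 -0.01058175  0.192     ]
gate [ 0.52384877 -0.05664509  0.1       ] cross [ 0.52404698 -0.05486875  0.1       ]
box [0.00064578 0.04607755]
```

{"method": "arm_command", "body": {"steps": [0.7,-0.95,0,0,0,0,0,0.7,-1,0,0,0,0,0,0,0,0,0,0,1,0,0,0,0,0,0,1,0,0,0,0,0,0,1,0,0,0,0,0,0,1,0,0,0,0,0,0,1,0,0,0,0,0,0,1,0,0,0,0,0,0,1,0,0,0,0,0,0,1,0]}}

```text
time: 10.5
tool_pos: [0.5221, 0.0297, 0.2922]
tcp_rot: [-2.94, -1.103, 0.007]
wrist_force: [-0.5, -0.4, -0.6]
width: 0.004
```

{"method": "arm_command", "body": {"steps": [0,0,0,0,0,1,0,0,0,0,0,0,1,0,0,0,0,0,0,1,0,0,0,0,0,0,1,0,0,0,0,0,0,1,0,0,0,0,0,0,1,0,0,0,0,0,0,1,0,0,0,0,0,0,0,0]}}

```text
time: 11.5
tool_pos: [0.5222, 0.0297, 0.2926]
tcp_rot: [3.141, -0.017, -0.006]
wrist_force: [0.5, -0.3, -0.4]
width: 0.0
```

```bash
python3 snap.py 6
```

```text
t 11.5 p [0.5222 0.0297 0.2926] x [ 1.    -0.011 -0.004] z [-0.004 -0.    -1.   ] F [ 0.46 -0.3  -0.41] w 1.1720363336291644e-05 q [ 0.01 -0.05  1.86 -0.    1.33  0.02]
```

{"method": "arm_command", "body": {"steps": [0,0,1,0,0,0,0,0,0,1,0,0,0,0,0,0,1,0,0,0,0,0.05,0.1,0.25,0,0,0,0,0,0.2,0,0,0,0,0,0,0.2,0,0,0,0,0,0,0.2,0,0,0,0,0,0,0.2,0,0,0,0,0,0,0,0,0,0,0,0]}}

```text
time: 12.62
tool_pos: [0.5247, 0.0023, 0.1979]
tcp_rot: [3.141, -0.019, 0.002]
wrist_force: [0.4, 1.7, 0.8]
width: -0.001
```

```bash
python3 snap.py 7 side wrist
```

```text
t 12.625 p [0.5247 0.0023 0.1979] x [ 1.    -0.012  0.001] z [ 0.001 -0.    -1.   ] F [0.36 1.69 0.79] w -0.0007098334834519477 q [-0.04  0.01  1.98  0.    1.15 -0.03]
```

View pics/wrist7.png

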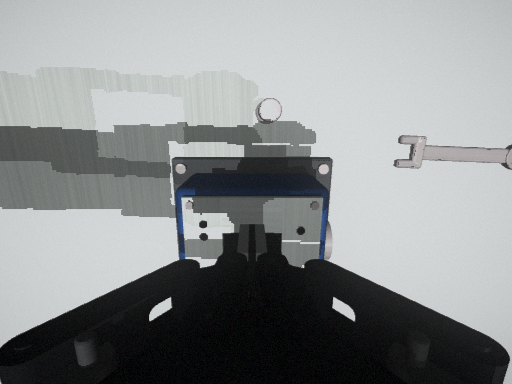

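View pics/side7.png

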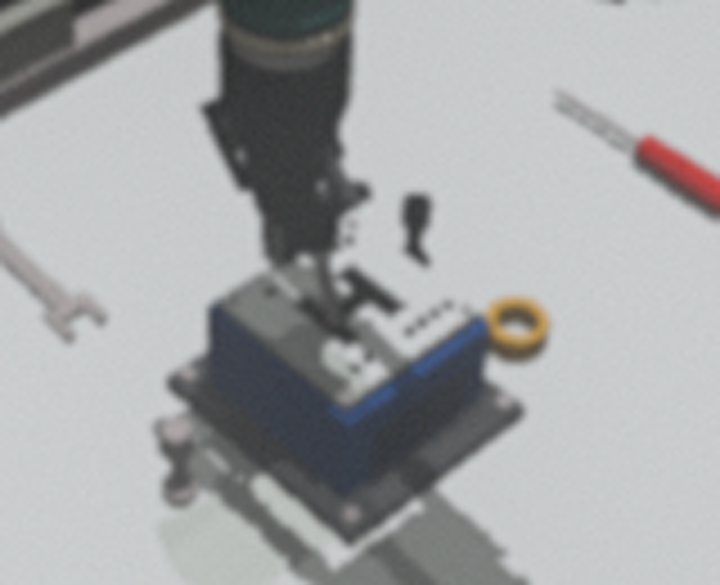

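{"method": "arm_command", "body": {"steps": [0,0.2,0,0,0,0,0,0,0.2,0,0,0,0,0,0,0.2,0,0,0,0,0,0,0.2,0,0,0,0,0,0,0.2,0,0,0,0,0]}}

```text
time: 13.35
tool_pos: [0.5238, -0.0278, 0.1972]
tcp_rot: [3.141, -0.019, -0.0]
wrist_force: [0.6, 2.4, 0.8]
width: 0.006
```

{"method": "arm_command", "body": {"steps": [0,0.2,0,0,0,0,0,0,0.2,0,0,0,0,0,0,0.2,0,0,0,0,0,0,0.2,0,0,0,0,0,0,0.2,0,0,0,0,0]}}

```text
time: 13.98
tool_pos: [0.5234, -0.0576, 0.197]
tcp_rot: [-3.141, 0.018, 0.001]
wrist_force: [0.3, 2.8, -0.5]
width: -0.001
```

```bash
python3 snap.py 8 side top
```

```text
t 13.975 p [ 0.5234 -0.0576  0.197 ] x [ 1.    -0.012 -0.   ] z [-0.  0. -1.] F [ 0.34  2.77 -0.45] w -0.0014870463119638975 q [-0.16  0.02  1.97 -0.    1.15 -0.15]
```

View pics/side8.png

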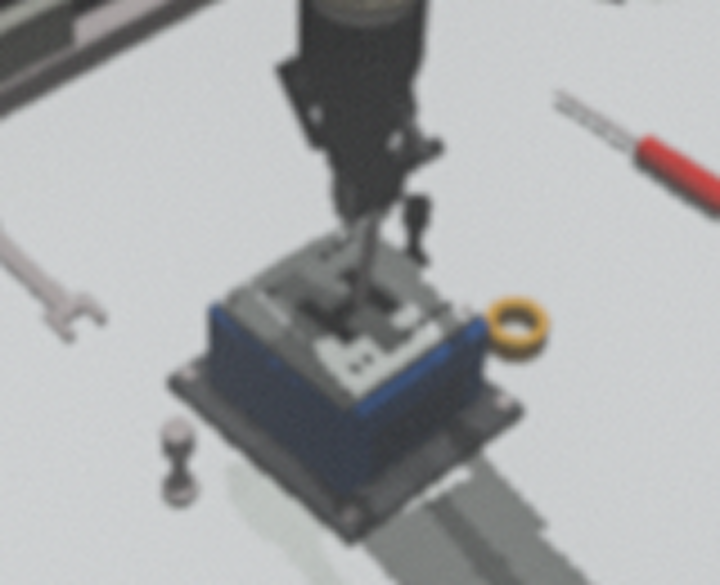

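View pics/top8.png

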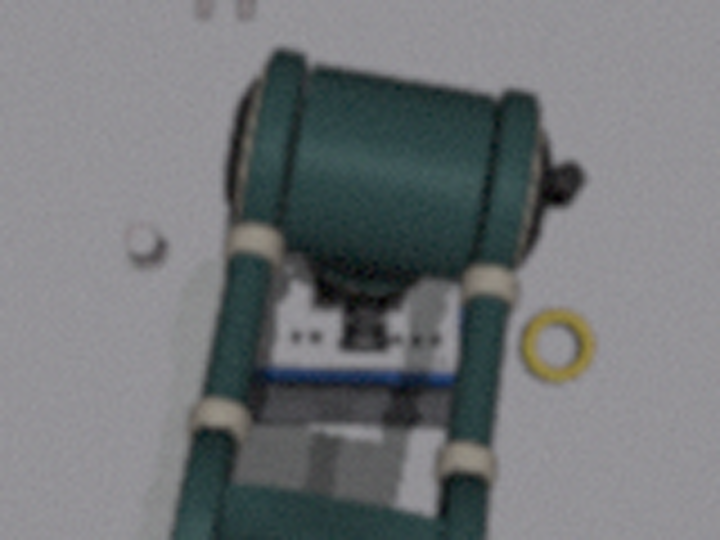

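{"method": "arm_command", "body": {"steps": [0,0.12,0,0,0,0,0,0,0.12,0,0,0,0,0,0,0.12,0,0,0,0,0,0,0.12,0,0,0,0,0,0,0.12,0,0,0,0,0,0,0,0,0,0,0,0]}}

```text
time: 14.82
tool_pos: [0.5233, -0.0756, 0.1973]
tcp_rot: [3.141, -0.019, -0.0]
wrist_force: [-0.5, 1.8, -1.4]
width: -0.001
```

{"method": "arm_command", "body": {"steps": [0,-0.6,0,0,0,0,0,0,-0.8,-0.5,0,0,0,0,0,-0.5,-1,0,0,0,0,0,0,-1,0,0,0,0,0,0,-1,0,0,0,0,0,0,0,0,0,0,0]}}

```text
time: 15.58
tool_pos: [0.526, -0.0177, 0.306]
tcp_rot: [3.141, -0.017, 0.011]
wrist_force: [0.6, 0.3, -0.4]
width: -0.001
```

```bash
python3 snap.py 9 wrist side;  python3 - <<'E'
import cv2
a=cv2.imread("pics/wrist9.png")[130:290,170:330]
cv2.imwrite("pics/w9z.png",cv2.resize(a,None,fx=3.5,fy=3.5,interpolation=cv2.INTER_CUBIC))
E
```

```text
t 15.575 p [ 0.526  -0.0177  0.306 ] x [ 1.    -0.011  0.007] z [ 0.007 -0.001 -1.   ] F [ 0.58  0.3  -0.42] w -0.0013503848504011922 q [-0.08 -0.06  1.85 -0.    1.35 -0.07]
```

View pics/w9z.png

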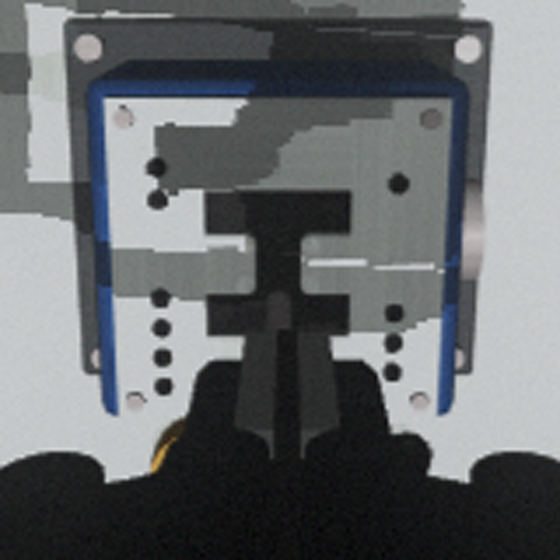

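View pics/side9.png

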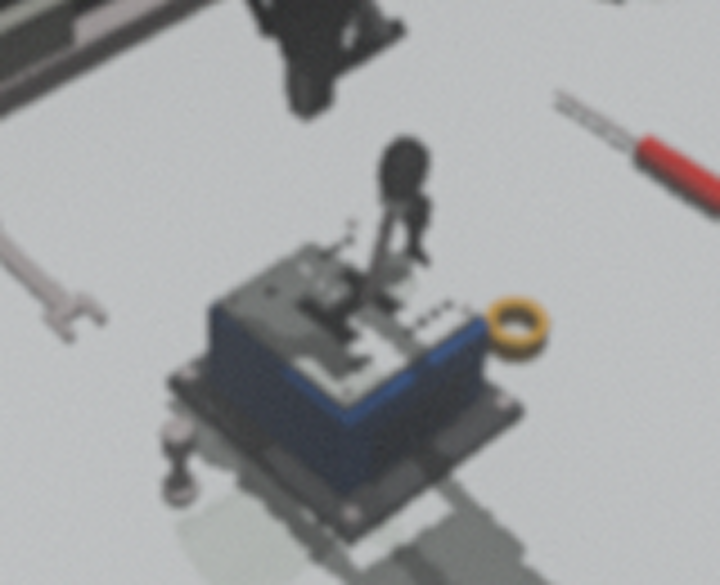

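Run:
```python
from h import *
s=load("side9.npz");w=load("wrist9.npz")
px=((404+.5)/4.5-.5+190,(170+.5)/4.5-.5+130)
for z in (.190,.193,.196): print(onz(s,px,z))
z=lambda u,v:((u+.5)/3.5-.5+170,(v+.5)/3.5-.5+130)
print([onz(w,z(*v),.1) for v in [(205,315),(350,315),(279,315)]])
```

```text
[ 0.5220845  -0.10543291  0.19      ]
[ 0.51988523 -0.10293163  0.193     ]
[ 0.51768595 -0.10043036  0.196     ]
[array([ 0.49635189, -0.07573247,  0.1       ]), array([ 0.55096031, -0.07644471,  0.1       ]), array([ 0.52420581, -0.07609576,  0.1       ])]
```

{"method": "arm_command", "body": {"steps": [-0.9,0.5,0,0,0,1,0,0,0,0,0,0,1,0,0,0,0,0,0,1,0,0,0,0,0,0,1,0,0,0,0,0,0,1,0,0,0,0,0,0,1,0,0,0,0,0,0,1,0,0,0,0,0,0,1,0,0,0,0,0,0,1,0,0,0,0,0,0,1,0]}}

```text
time: 16.92
tool_pos: [0.4959, -0.0327, 0.3001]
tcp_rot: [2.707, -1.591, -0.005]
wrist_force: [-0.8, 0.6, 0.0]
width: -0.001
```

{"method": "arm_command", "body": {"steps": [0,0,0,0,0,1,0,0,0,0,0,0,1,0,0,0,0,0,0,1,0,0,0,0,0,0,1,0,0,0,0,0,0,1,0,0,0,0,0,0,0,0]}}

```text
time: 17.68
tool_pos: [0.496, -0.0328, 0.3004]
tcp_rot: [2.208, -2.232, -0.003]
wrist_force: [0.6, -0.1, -0.3]
width: -0.001
```

```bash
python3 snap.py 10 wrist
```

```text
t 17.675 p [ 0.496  -0.0328  0.3004] x [-0.011 -1.    -0.   ] z [-0.003  0.    -1.   ] F [ 0.59 -0.07 -0.3 ] w -0.0007541755203176243 q [-0.12 -0.11  1.9  -0.    1.35  1.47]
```

View pics/wrist10.png

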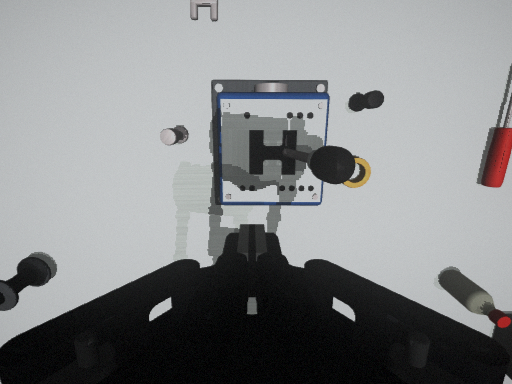

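Run:
```python
from h import *
w=load("wrist10.npz")
im=w["img"];g=im.max(2)
m=(g<45).astype(np.uint8);m[225:]=0;m=cv2.morphologyEx(m,cv2.MORPH_OPEN,np.ones((15,15),np.uint8))
n,l,st,ce=cv2.connectedComponentsWithStats(m);print(st[1:],ce[1:])
for i in range(1,n):print(onz(w,ce[i],.193))
```

```text
[[312 147  26  32 728]] [[324.74725275 162.17582418]]
[ 0.52616834 -0.0959139   0.193     ]
```

{"method": "arm_command", "body": {"steps": [0.8,0.15,0,0,0,0,0,0.8,0.15,0,0,0,0,0,0.8,0.15,0,0,0,0,0,0,0,1,0,0,0,0,0,0,1,0,0,0,0,0,0,1,0,0,0,0,0,0,0.85,0,0,0,0,0,0,0,0,0,0,0,0,0,0,0,0,0,0]}}

```text
time: 18.85
tool_pos: [0.4829, -0.1048, 0.1874]
tcp_rot: [-2.209, 2.233, -0.001]
wrist_force: [0.2, 0.3, 0.7]
width: 0.001
```

```bash
python3 snap.py 11 wrist side
```

```text
t 18.85 p [ 0.4829 -0.1048  0.1874] x [-0.011 -1.     0.   ] z [ 0.001 -0.    -1.   ] F [0.18 0.26 0.73] w 0.001186921593475158 q [-0.26 -0.04  2.05 -0.    1.13  1.32]
```

View pics/wrist11.png

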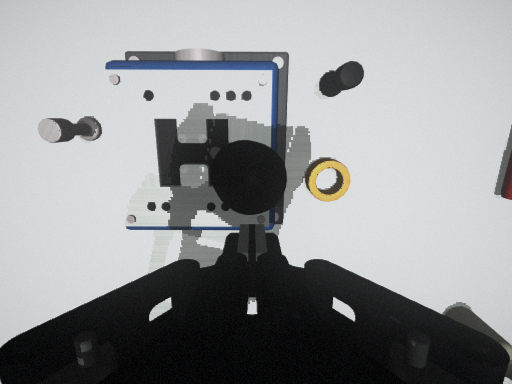

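View pics/side11.png

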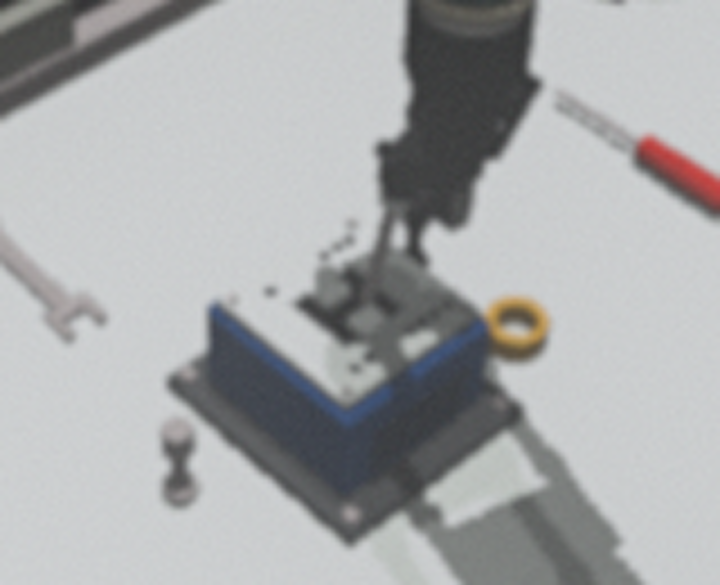

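{"method": "arm_command", "body": {"steps": [0,-0.2,0,0,0,0,0,0,-0.2,0,0,0,0,0,0,-0.2,0,0,0,0,0,0,-0.2,0,0,0,0,0,0,-0.2,0,0,0,0,0]}}

```text
time: 19.58
tool_pos: [0.5125, -0.105, 0.1865]
tcp_rot: [2.208, -2.234, -0.002]
wrist_force: [-3.2, -0.6, 0.7]
width: -0.002
```

{"method": "arm_command", "body": {"steps": [0,-0.2,0,0,0,0,0,0,-0.2,0,0,0,0,0,0,-0.2,0,0,0,0,0,0,-0.1,0,0,0,0,0,0,0,0,0,0,0,0]}}

```text
time: 20.2
tool_pos: [0.5338, -0.1054, 0.1867]
tcp_rot: [-2.208, 2.234, -0.0]
wrist_force: [-2.6, 0.1, 0.0]
width: 0.001
```

```bash
python3 snap.py 12 wrist side
```

```text
t 20.2 p [ 0.5338 -0.1054  0.1867] x [-0.012 -1.     0.   ] z [ 0. -0. -1.] F [-2.58  0.05  0.04] w 0.0010636275451814856 q [-0.24  0.06  1.95 -0.    1.13  1.34]
```

View pics/wrist12.png

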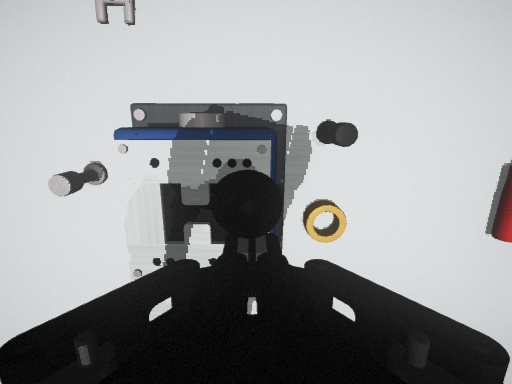

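{"method": "arm_command", "body": {"steps": [0,-0.1,0,0,0,0,0,0,-0.1,0,0,0,0,0,0,0,0,0,0,0,0]}}

```text
time: 20.68
tool_pos: [0.5398, -0.1055, 0.1868]
tcp_rot: [-2.208, 2.234, -0.0]
wrist_force: [-2.2, -0.7, -0.7]
width: 0.002
```

{"method": "arm_command", "body": {"steps": [0,-0.05,0,0,0,0,0,0,0,0,0,0,0,0]}}

```text
time: 20.92
tool_pos: [0.5411, -0.1055, 0.1868]
tcp_rot: [-2.208, 2.234, -0.0]
wrist_force: [-2.3, 0.6, -1.7]
width: -0.001
```

{"method": "arm_command", "body": {"steps": [0,-0.05,0,0,0,0,0,0,0,0,0,0,0,0]}}

```text
time: 21.18
tool_pos: [0.5426, -0.1055, 0.1868]
tcp_rot: [-2.208, 2.234, -0.0]
wrist_force: [-2.7, -0.3, -1.2]
width: -0.002
```

{"method": "arm_command", "body": {"steps": [0,-0.04,0,0,0,0,0,0,0,0,0,0,0,0]}}

```text
time: 21.42
tool_pos: [0.5438, -0.1055, 0.1868]
tcp_rot: [-2.208, 2.234, -0.0]
wrist_force: [-2.9, -0.2, -0.1]
width: -0.006
```

{"method": "arm_command", "body": {"steps": [0,-0.03,0,0,0,0,0,0,0,0,0,0,0,0]}}

```text
time: 21.68
tool_pos: [0.5445, -0.1055, 0.1867]
tcp_rot: [2.208, -2.234, -0.0]
wrist_force: [-2.7, -0.7, -0.5]
width: 0.004
```

{"method": "arm_command", "body": {"steps": [0,-0.03,0,0,0,0,0,0,0,0,0,0,0,0]}}

```text
time: 21.92
tool_pos: [0.5451, -0.1055, 0.1866]
tcp_rot: [2.208, -2.234, -0.001]
wrist_force: [-4.6, -0.2, -0.9]
width: 0.002
```

{"method": "arm_command", "body": {"steps": [0,-0.03,0,0,0,0,0,0,0,0,0,0,0,0]}}

```text
time: 22.18
tool_pos: [0.5457, -0.1055, 0.1865]
tcp_rot: [2.208, -2.233, -0.002]
wrist_force: [-5.7, 0.4, -0.4]
width: -0.003
```

{"method": "arm_command", "body": {"steps": [0,-0.03,0,0,0,0,0,0,0,0,0,0,0,0]}}

```text
time: 22.42
tool_pos: [0.546, -0.1055, 0.1863]
tcp_rot: [2.207, -2.233, -0.004]
wrist_force: [-6.5, -0.2, -0.2]
width: -0.0
```

{"method": "arm_command", "body": {"steps": [0,-0.03,0,0,0,0,0,0,0,0,0,0,0,0]}}

```text
time: 22.68
tool_pos: [0.5464, -0.1055, 0.1863]
tcp_rot: [2.207, -2.232, -0.005]
wrist_force: [-8.0, -0.3, 0.6]
width: -0.004
```

```bash
python3 snap.py 13 wrist side
```

```text
t 22.675 p [ 0.5464 -0.1055  0.1863] x [-0.012 -1.    -0.   ] z [-0.004  0.    -1.   ] F [-7.98 -0.25  0.64] w -0.0037577082125834515 q [-0.24  0.09  1.92 -0.    1.14  1.35]
```

View pics/wrist13.png

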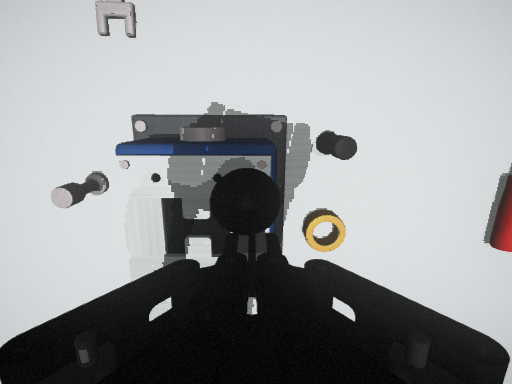

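{"method": "arm_command", "body": {"steps": [0,-0.05,0,0,0,0,0,0,0,0,0,0,0,0]}}

```text
time: 23.02
tool_pos: [0.547, -0.1055, 0.1861]
tcp_rot: [2.206, -2.231, -0.008]
wrist_force: [-11.8, -0.4, 1.9]
width: -0.0
```

{"method": "arm_command", "body": {"steps": [0,-0.05,0,0,0,0,0,0,0,0,0,0,0,0]}}

```text
time: 23.28
tool_pos: [0.5475, -0.1055, 0.186]
tcp_rot: [2.205, -2.23, -0.01]
wrist_force: [-13.8, -0.4, 4.5]
width: 0.005
```

Force is climbing firmly against the stop, which is 14 N with about 0.5 mm of travel per 1.5 mm commanded. I'll retreat straight back, then up.

{"method": "arm_command", "body": {"steps": [0,0.2,0,0,0,0,0,0,0.6,0,0,0,0,0,0,0.6,-0.3,0,0,0,0,0,0.6,-1,0,0,0,0,0,0.3,-1,0,0,0,0,0,0.3,-1,0,0,0,0,0,0,-0.6,0,0,0,0,0,0,0,0,0,0,0]}}

```text
time: 24.28
tool_pos: [0.4745, -0.1049, 0.3058]
tcp_rot: [-2.206, 2.233, -0.007]
wrist_force: [0.1, -0.2, 0.1]
width: 0.0
```

```bash
python3 snap.py 14 wrist side
```

```text
t 24.275 p [ 0.4745 -0.1049  0.3058] x [-0.012 -1.     0.001] z [ 0.005 -0.001 -1.   ] F [ 0.13 -0.2   0.14] w 0.0004291928193371449 q [-0.27 -0.14  1.92  0.    1.36  1.31]
```

View pics/wrist14.png

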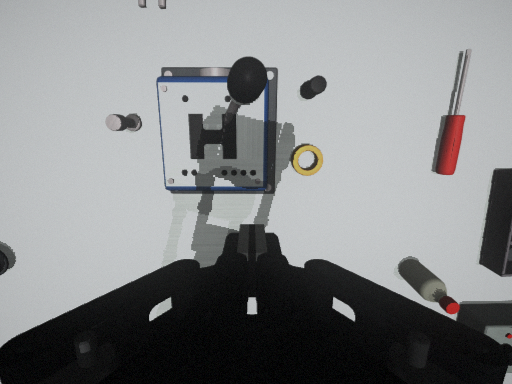

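View pics/side14.png

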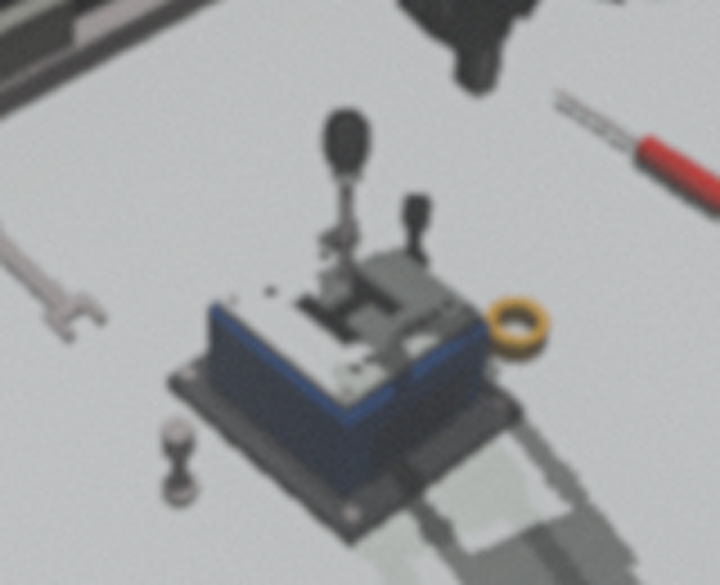

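Run:
```python
from h import *
w=load("wrist14.npz");s=load("side14.npz")
# refine knob by mask in wrist
m=(w["img"].max(2)<50).astype(np.uint8);m[120:]=0;m[:, :222]=0;m[:,275:]=0
m=cv2.morphologyEx(m,cv2.MORPH_OPEN,np.ones((11,11),np.uint8))
c=max(cv2.findContours(m,0,2)[0],key=cv2.contourArea);print(cv2.boundingRect(c),cv2.minEnclosingCircle(c))
(u,v),_=cv2.minEnclosingCircle(c)
ps=((347+.5)/4.5-.5+190,(143+.5)/4.5-.5+130)
k=tri([ray(w,(u,v)),ray(s,ps)]);print(k,onz(w,(u,v),.185),onz(s,ps,.185))
y=-.0145;R=np.array([[np.cos(y),np.sin(y)],[-np.sin(y),np.cos(y)]])
for q in (k,onz(w,(u,v),.185)):
  b=R@(q[:2]-[.524,-.0566]);sh=np.arcsin(b[0]/.17);print("box",b,"shift",sh,"select",np.arcsin(-b[1]/.17/np.cos(sh)))
```

```text
(228, 59, 38, 43) ((246.0, 80.0), 22.8474178314209)
[ 0.57361015 -0.10151785  0.18259534] [ 0.57529543 -0.10003545  0.185     ] [ 0.56948672 -0.10080191  0.185     ]
box [ 0.05025622 -0.04419381] shift 0.30010953112237615 select 0.27560226879980915
box [ 0.05191983 -0.04268713] shift 0.31036979402620757 select 0.26685612597619046
```

Run:
```python
from workcell import bot
print(bot.finish_job())
```

```text
the job is handed in; nothing more can be done
None
```

The drive is in third, and I handed the job in at about 24 s. All pushing was done with the shut fingertips and nothing was gripped.

**What I did**
- **Neutral:** the stick started in the left lane, at the front edge of neutral (shift about +0.05). I nudged it back to neutral; the wrist camera then showed about 0.6 mm off centre.
- **Across:** I pushed it right along the cross lane into the right lane with about 2–3 N, and the camera again showed it in neutral there. It never went toward the fourth slot.
- **Home:** I pushed it forward from behind until the force rose against the end stop. The highest reading was 14 N, well under the 34 N limit.

**Last checks**
- **Stick:** the final pictures give shift about 0.300 (side and wrist cameras together) or 0.310 (wrist camera alone), against a stop at about 0.305. Select is about 0.27, inside the right lane.
- **Clearance:** the gripper ended about 10 cm behind the stick and well above it, with roughly zero wrist force.
- **Bystanders:** both pins, the ring, the wrench and the screwdriver looked unmoved in the side view. I made no separate measurement of the loose items, and did not compare the bottle or hub with their starting positions.
- **Disagreement:** the side and wrist cameras differed by up to 6 mm in x on the final knob position, but the stop force and arm position agree with the stick being fully home.

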